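Open the pass box's outer hatch after feeling that the inner gate is shut

TASK

First make sure by touch that the blue inner gate of the pass box is fully shut: with the fingertips push its handle firmly down until it sits hard on its stop (it may be standing a little open). Only then open the yellow outer hatch: squeeze the two red tabs on its hub together and, keeping them squeezed, turn the hub clockwise seen from above until the whole round port is uncovered with room to spare (near the end of its swing). Leave the hatch open and the gate shut, and do not disturb the jars, bottle, beaker, dish and rack standing around.

Things in the scene. Friction and masses are not known exactly. Their poses are not given: they have to be found in the camera images.
- passbox: Fixed desktop dry storage box with pass box. Origin on the bench under the middle of the pass box: white and clear, 200 x 200 mm, top 120 mm above the bench, with a round 80 mm port in the top at local x = +45 mm, y = 0. An aluminium gate housing 160 mm high spans local y = +100 to +130 mm; beyond it lies the clear dry box (y to +410, x = -130 to +130 mm, 160 mm high). Yaw within 0.3 rad of the world's.
- inner_gate: Sliding inner gate; seen: its blue handle bar, 70 (local x) x 24 (y) x 22 (z) mm, with the pass box's yaw. Origin: centre of the bar's underside, 161 mm above the bench when shut; top 22 mm higher. It starts 0 to 30 mm up, stays where it is left, slides straight down under about 3 N, then meets a hard stop. Only a push of more than 5 N at the stop proves it shut.
- hatch_hub (a point): Point on the outer hatch's vertical pivot, at pass box local x = -50 mm, y = 0, 170.5 mm above the bench, midway between two upright red tabs. Axes turn with the hatch: x towards the yellow disc, y through the tabs, z up. Tabs: 34 mm wide (x), outer faces 28 mm either side (56 mm over both), from 35 mm below to 22 mm above the point; between them a dark core block, 24 x 22 mm.
- catch (a point): Two fixed steel catches beside the tabs' feet, reaching 45 mm from the pivot; their tops are 27 mm below point hatch_hub. This point: on the pivot at the hatch's underside. They block the tabs' feet while the hatch is shut: each tab, on a spring (2 N rising to 5.5 N), must be in by 5 mm or more (full travel 7 mm, 42 mm over both) to turn past the first 0.1 rad. After that nothing blocks.
- hatch_disc (a point): Centre of the top face of the yellow hatch disc (104 mm diameter, 10 mm thick), 95 mm from the pivot. Shut, it is over the port.
- outer_hatch (a joint): Swing of the outer hatch, rad: 0 = shut and latched (as it starts), grows clockwise seen from above, stop at 1.4. The port is just clear at about 1.0. It turns level about its vertical pivot against about 0.15 N m of friction and stays where it is left.
- reagent_bottle: White bottle, 72 mm diameter, 150 mm high; origin under its centre. Bystander.
- amber_jar: Amber jar with black cap, 60 mm diameter, 85 mm high; origin under its centre. Bystander.
- red_jar: Glass jar with red cap, 64 mm diameter, 90 mm high; origin under its centre. Bystander; it stands under the hatch's height.
- beaker: Glass beaker, 70 mm diameter, 85 mm high; origin under its centre. Bystander.
- dish: White closed dish, 90 mm diameter, 18 mm high, lying on the dry box; origin under its centre. Bystander.
- vial_rack: Blue vial rack with orange caps, 70 x 140 x 57 mm; origin under its centre. Bystander.

How it is judged:
By the outcome, as a careful person would: the job done as asked, in the order asked, and still so for the second after the job is handed in, with the robot touching nothing.
It also fails if it takes over 45 s, if anything falls off the work surface, if the arm or the gripper's body presses on something with over 40 N, if the wrist force passes 120 N, or if a joint passes its speed limit or range.

ROBOT

A 6-joint arm with a two-finger parallel gripper is mounted at the origin on the work surface. World frame = base frame: x ahead of the robot, y to its left, z up, the work surface at z = 0. Lengths are in m, angles in degrees, forces in N, time in s.
With the tool pointing down it reaches from about 0.25 to 0.725 m from the base axis. Payload 9.7 kg.
Tool frame: the origin (TCP) lies on the centre line of the jaws, within the pads' length; the fingertips stand 14 mm ahead of it and the grasp point (between the pads) lies 5 mm behind it; z points along the fingers, y is the line along which they close (so a half turn about z gives the same grasp; the last joint's range is limited). The gripper opens to 85 mm and grips with 20 to 120 N. Pads are 22 mm wide; open, the fingers measure 114 mm over their backs; the gripper's body (76 mm by 85 mm) begins 54 mm behind the grasp point. The pads swing forward as they close: fully open they stand 13 mm farther back than shut.
Start: joints at [71.963, 4.979, 10.078, 95.1, 0, 90], TCP at [0.17, 0.523, 0.245] pointing down, gripper open.
Joint ranges: [-179.16, 179.16], [-48.56, 103.87], [-65.8, 70.77], [-126.05, 130.52], [-82.76, 87.17], [-180, 180]. Speed limits (degrees/s): [127.2, 127.2, 147.25, 180, 180, 180].

INTERFACE

Orientations are given as [roll, pitch, yaw] about the fixed x, y, z axes, in that order (R = Rz(yaw) Ry(pitch) Rx(roll)).
In Python, from workcell import bot, camera, get_calibration, ticket gives the robot as it stands. The module is installed in compiled form; this text tells all that it offers.
- The arm moves only by the tool send_rows, never from a script. Its arguments are lists of equal length, an entry for each row: "linear": the shift along the tool's x, y, z in m, a list of three; "twist": the turn, a rotation vector about the tool's x, y, z in units of 10 degrees (1.0 is 10 degrees), a list of three; "gripper": the opening in per cent of the stroke, from 0 (shut) to 100 (fully open). In form: {"linear": [[x, y, z], ...], "twist": [[wx, wy, wz], ...], "gripper": [gripper, ...]}. A call has 1 to 8 rows; each row shifts and turns the commanded pose from where the row before left it, along the tool's axes as they then stand; what a row does not reach is not made up. A row lasts 1/8 s, in which the tool goes at most 62.5 mm and 10.7 degrees, less where a joint would pass 70% of its speed; a pose out of reach is approached as far as the arm can. A call with a gripper value outside its range is refused whole. The fingers move at their own pace and stop on an object; "grip_force" is the grip in N (left out, the last holds). Time passes only in rows, so rows that do not move let the fingers close. It gives the time, the measured TCP pose, the force, the opening and the grip force at its end, in the units of the state.
- bot.get_obs(): the state, without advancing time (a new reading comes with each control period).
- camera(name): name is "scene" or "top" or "wrist"; returns the picture (420x560x3 uint8, red, green, blue); there is no depth.
- get_calibration(name): a dict with "fx", "fy", "cx", "cy" (pixels), "k1" (the pictures are not rectified: a ray, as slopes to the right and down, at radius r is drawn at 1 + k1 r^2 times it, then the intrinsics apply), "origin" and "orientation" of the camera in the world; the wrist camera has in their place "hand_eye" (4x4, takes a point from camera to tool coordinates, whose origin is the TCP and whose axes are the flange's). Camera axes: x right, y down, z forward; pixel columns grow to the right and rows downward; lengths in m; the calibration is good to about 2 mm. A picture is of the moment at which its call begins: read the wrist's pose just before it. get_calibration takes no time and is no camera call.
- ticket.job_done(): hands the job in; it is judged then, once.
The state is a dict: "time": time; "q": joint angles; "qd": joint speeds; "joint_efforts": joint torques, N m; "ee_pos": TCP position; "tcp_rot": TCP orientation; "wrist_force": force on the tool from outside, world axes, zero at the start; "torque": the same for the moment, N m; "opening": finger opening in m; "grasp_force": force on a finger pad.
Only numpy, scipy, OpenCV 4.12 (cv2) and the standard library are available. Lean on these libraries where they do the work, as an engineer would, in place of code of your own. Each camera call takes 0.05 s, during which the arm holds its last target. There are 200 camera calls.

## Working session

There is one attempt and no reset: what is moved stays moved. The work goes in short steps, Python scripts to look and compute and a tool call to move; the robot and the scene stay as the last step left them, time stands still between calls to the robot, and variables do not carry over. Pictures are saved under pics/ and viewed, at most 10 in all, crops included, and the job is handed in when it is done.

Besides the shell and the picture viewer there is one more tool, called after "Call:" by a JSON object that holds its "op" and its "data", one argument or row to a line. send_rows: Moves the arm, as the interface text tells. Its arguments: {"type":"object","properties":{"linear":{"type":"array"},"twist":{"type":"array"},"gripper":{"type":"array"},"grip_force":{"type":"number"}},"required":["linear","twist","gripper"]}

```bash
mkdir -p pics; python3 - <<'E'
from workcell import bot,camera,get_calibration
import cv2
o=bot.get_obs(); print({k:o[k] for k in ("time","q","ee_pos","tcp_rot","wrist_force","opening")})
for n in("scene","top","wrist"):
    im=camera(n); cv2.imwrite(f"pics/{n}0.png",im[:,:,::-1]); print(n,get_calibration(n))
a=cv2.imread("pics/scene0.png");b=cv2.imread("pics/top0.png")
E
```

```text
{'time': 0.0, 'q': array([ 7.19645759e+01,  5.01343154e+00,  1.00325649e+01,  9.50995579e+01,
       -2.60701648e-05,  9.00004279e+01]), 'ee_pos': array([0.17021523, 0.52276823, 0.24454377]), 'tcp_rot': array([-1.79919576e+02,  2.66707060e-05,  1.61964148e+02]), 'wrist_force': array([-0.23527517, -0.01614707,  0.19659242]), 'opening': 0.08545032519868234}
scene {'fx': 502.4276347407516, 'fy': 502.4276347407516, 'cx': 274.49022289427796, 'cy': 205.03836177294644, 'k1': -0.05081880461967614, 'origin': array([ 1.45370204, -0.1949924 ,  0.91137072]), 'orientation': array([-131.46666029,   -1.20759912,   82.80173781])}
top {'fx': 489.32640679086904, 'fy': 489.32640679086904, 'cx': 280.5951508655457, 'cy': 210.06668489133395, 'k1': -0.1689956370071688, 'origin': array([ 0.39435813, -0.05659179,  1.64765164]), 'orientation': array([-174.64963676,   -1.00763331,  -90.07833165])}
wrist {'fx': 348.2091093114781, 'fy': 348.2091093114781, 'cx': 278.5229628262099, 'cy': 210.10720001774695, 'k1': -0.0037229567315659427, 'hand_eye': array([[ 7.05072578e-05, -9.55738551e-01, -2.94217297e-01,
         7.61794955e-02],
       [ 9.99999994e-01,  9.05240817e-05, -5.44158941e-05,
        -6.71727880e-04],
       [ 7.86411183e-05, -2.94217291e-01,  9.55738552e-01,
        -1.28938982e-01],
       [ 0.00000000e+00,  0.00000000e+00,  0.00000000e+00,
         1.00000000e+00]])}
```

View pics/top0.png

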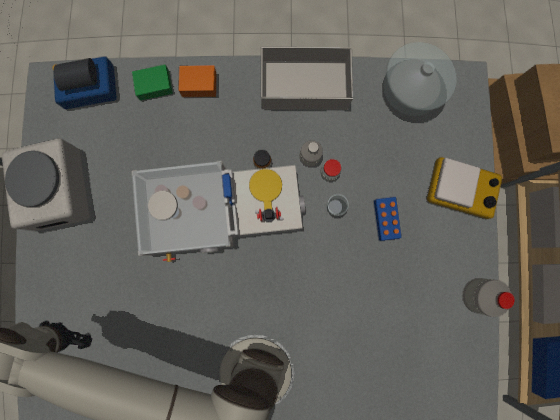

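View pics/scene0.png

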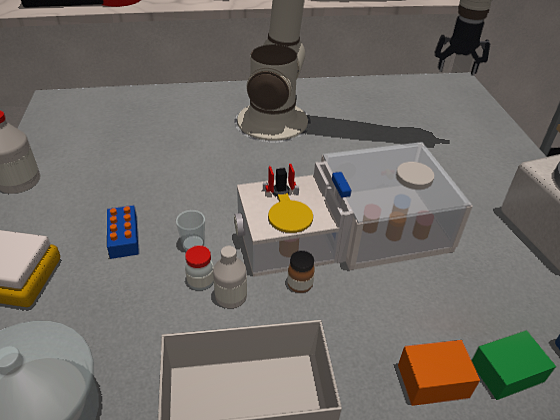

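The top view shows the yellow disc at (265,185), the hub at (268,214) and the blue handle at (228,187). The scene view shows the same parts, with the handle at (341,184) and the disc at (290,215). Next I'll measure them by ray casting.

```bash
cat > h.py <<'E'
import numpy as np,cv2
from scipy.spatial.transform import Rotation as Ro
from workcell import bot,camera,get_calibration
def pose(o): 
    T=np.eye(4);T[:3,:3]=Ro.from_euler('xyz',o["tcp_rot"],degrees=True).as_matrix();T[:3,3]=o["ee_pos"];return T
def ray(n,uv,o=None):
    c=get_calibration(n);K=np.array([[c['fx'],0,c['cx']],[0,c['fy'],c['cy']],[0,0,1]])
    p=cv2.undistortPoints(np.array(uv,float).reshape(-1,1,2),K,np.array([c['k1'],0,0,0.]))[:,0]
    d=np.c_[p,np.ones(len(p))]
    if n=="wrist": T=pose(o)@c["hand_eye"];R,t=T[:3,:3],T[:3,3]
    else: R=Ro.from_euler('xyz',c["orientation"],degrees=True).as_matrix();t=c["origin"]
    return t,d@R.T
def plane(n,uv,z,o=None):
    t,d=ray(n,uv,o);return t+d*((z-t[2])/d[:,2])[:,None]
def tri(a,b):
    (p,d),(q,e)=a,b;d=d[0];e=e[0];s=np.linalg.lstsq(np.c_[d,-e],q-p,rcond=None)[0]
    A=p+s[0]*d;B=q+s[1]*e;return (A+B)/2,np.linalg.norm(A-B)
R={"blue":((100,120,50),(130,255,255)),"yellow":((20,120,90),(33,255,255)),"red":((0,150,80),(8,255,255))}
def blobs(im,col,amin=8,box=None):
    hsv=cv2.cvtColor(im,cv2.COLOR_RGB2HSV);m=cv2.inRange(hsv,*map(np.array,R[col]))
    if col=="red": m|=cv2.inRange(hsv,np.array((172,150,80)),np.array((180,255,255)))
    if box: k=np.zeros_like(m);k[box[1]:box[3],box[0]:box[2]]=1;m*=k
    n,l,s,c=cv2.connectedComponentsWithStats(m)
    return m,[(s[i][4],c[i].round(1),s[i][:4].tolist()) for i in range(1,n) if s[i][4]>=amin]
E
python3 - <<'E'
from h import *
im={n:cv2.imread(f"pics/{n}0.png")[:,:,::-1].copy() for n in("scene","top")}
bx={"top":(215,140,300,235),"scene":(230,140,360,260)}
C={}
for n in im:
    for c in R:
        b=blobs(im[n],c,8,bx[n])[1];print(n,c,b);C[n,c]=b
for c in("blue","yellow"):
    f=lambda n:ray(n,max(C[n,c],key=lambda t:t[0])[1])
    print(c,tri(f("top"),f("scene")))
y=max(C["top","yellow"],key=lambda t:t[0]);print("disc@z.14",plane("top",y[1],.14))
for n in("top","scene"): print(n,[plane(n,t[1],.165) for t in C[n,"red"]])
# bystanders rough (top view)
print("bottle top",plane("top",(314,147),.15),"redcap",plane("top",(332,169),.09),"beaker",plane("top",(338,206),.06),"amber",plane("top",(262,158),.085))
# pass box corners on its top
print(plane("top",[(296,168),(302,230),(237,235),(233,172)],.12))
m=blobs(im["top"],"blue",8,bx["top"])[0];p=cv2.findNonZero(m);r=cv2.minAreaRect(p);print(r)
q=cv2.boxPoints(r);print(plane("top",q,.19))
E
```

```text
scene blue [(np.int32(305), array([340.8, 184.1]), [332, 172, 19, 26])]
scene yellow [(np.int32(1178), array([289.9, 214.3]), [268, 193, 45, 39])]
scene red [(np.int32(65), array([292.4, 176.4]), [289, 164, 7, 26]), (np.int32(95), array([270.6, 181.7]), [265, 166, 9, 27])]
top blue [(np.int32(179), array([226.9, 186.5]), [223, 174, 9, 31])]
top yellow [(np.int32(903), array([265.4, 186.3]), [249, 168, 33, 42])]
top red [(np.int32(29), array([277.5, 213.2]), [276, 208, 5, 11]), (np.int32(29), array([259.6, 214.8]), [257, 210, 5, 11])]
blue (array([0.60070672, 0.07844621, 0.19963855]), np.float64(0.0007029093351441103))
yellow (array([ 0.61148856, -0.03603392,  0.12775408]), np.float64(9.92746813951989e-05))
disc@z.14 [[ 0.60974693 -0.03615091  0.14      ]]
top [array([[ 0.52362524, -0.07343026,  0.165     ]]), array([[ 0.51873141, -0.01901135,  0.165     ]])]
scene [array([[ 0.51884158, -0.01769025,  0.165     ]]), array([[ 0.53379663, -0.07223884,  0.165     ]])]
bottle top [[ 0.73272838 -0.1878806   0.15      ]] redcap [[ 0.67387118 -0.25090226  0.09      ]] beaker [[ 0.55646709 -0.27284247  0.06      ]] amber [[ 0.71037724 -0.0241551   0.085     ]]
[[ 0.67127194 -0.13264727  0.12      ]
 [ 0.47479901 -0.15054544  0.12      ]
 [ 0.45919686  0.05256986  0.12      ]
 [ 0.65826641  0.06669936  0.12      ]]
((227.00990295410156, 189.09901428222656), (30.448139190673828, 7.363275527954102), 84.2894058227539)
[[0.63913026 0.09473965 0.19      ]
 [0.64134143 0.07260908 0.19      ]
 [0.54942944 0.06259677 0.19      ]
 [0.54722097 0.08457434 0.19      ]]
```

Call:
{"op": "send_rows", "data": {
  "linear": [
    [-0.03,-0.02,-0.02],
    [-0.04,-0.03,-0.02],
    [-0.044,-0.03,-0.015],
    [-0.044,-0.03,0],
    [-0.044,-0.03,0],
    [-0.044,-0.03,0],
    [-0.044,-0.03,0],
    [-0.044,-0.03,0]
  ],
  "twist": [
    [0,0,0],
    [0,0,0],
    [0,0,0],
    [0,0,0],
    [0,0,0],
    [0,0,0],
    [0,0,0],
    [0,0,0]
  ],
  "gripper": [0,0,0,0,0,0,0,0],
  "grip_force": 30
}}

```text
time: 1.15
ee_pos: [0.4174, 0.1993, 0.3002]
tcp_rot: [180.0, 0.0, 162.0]
wrist_force: [0.4, 1.6, -0.5]
opening: 0.0003
grasp_force: 0.0
```

Call:
{"op": "send_rows", "data": {
  "linear": [
    [-0.044,-0.03,0],
    [-0.044,-0.03,0],
    [-0.044,-0.03,0],
    [-0.044,-0.03,0],
    [-0.03,-0.02,0],
    [0,0,0],
    [0,0,0],
    [0,0,0]
  ],
  "twist": [
    [0,0,0],
    [0,0,0],
    [0,0,0],
    [0,0,0],
    [0,0,0],
    [0,0,-0.8],
    [0,0,-0.8],
    [0,0,-0.75]
  ],
  "gripper": [0,0,0,0,0,0,0,0]
}}

```text
time: 2.15
ee_pos: [0.5692, 0.0037, 0.2999]
tcp_rot: [180.0, -0.0, -174.3]
wrist_force: [-0.1, 0.2, 1.1]
opening: -0.0
grasp_force: 0.0
```

```bash
python3 - <<'E'
from h import *
o=bot.get_obs(); print({k:o[k] for k in ("time","q","ee_pos","tcp_rot","wrist_force","opening")})
im=camera("wrist");cv2.imwrite("pics/w1.png",im[:,:,::-1])
for c in R:print(c,blobs(im,c,40)[1])
E
```

```text
{'time': 2.15, 'q': array([ 3.74679927e-01,  9.44179315e+00,  2.11644939e+01,  1.01767014e+02,
        1.78392509e-03, -5.32036739e+00]), 'ee_pos': array([0.56922656, 0.00373089, 0.29986329]), 'tcp_rot': array([ 1.79994115e+02, -4.39567967e-02, -1.74304951e+02]), 'wrist_force': array([-0.07128398,  0.18389896,  1.0716939 ]), 'opening': -3.4176982873611986e-05}
blue [(np.int32(3851), array([376.1, 263. ]), [350, 184, 51, 135])]
yellow [(np.int32(9845), array([229.2, 225.1]), [175, 149, 113, 137])]
red [(np.int32(1277), array([182.9, 132.7]), [168, 109, 30, 52]), (np.int32(847), array([254. , 131.9]), [244, 108, 26, 52]), (np.int32(2369), array([ 33.3, 255.1]), [4, 230, 60, 52])]
```

View pics/w1.png

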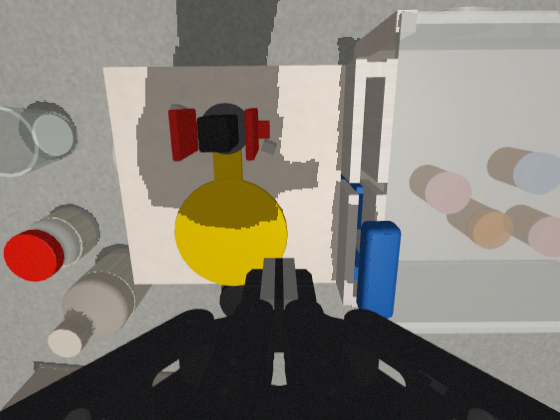

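The wrist view shows the handle bar at u 360–399, v 220–317, with the gate plate to its left. The tabs are at (183,133) and (254,132), the core is at (218,132), and the disc is centred at about (231,233).

```bash
python3 - <<'E'
from h import *
o=bot.get_obs()
im=cv2.imread("pics/w1.png")[:,:,::-1].copy()
m,b=blobs(im,"blue",40,(364,200,420,330));print(b)
V=im.max(2).astype(int)
for r in (218,224,230,240,270,305,312,316,318):print(r,[tuple(im[r,c]) for c in (359,363,380,394,398)])
for z in(.183,.19,.2,.21):
    p=plane("wrist",[(380,223),(378,317),(360,270),(398,270)],z,o)
    print(z,p[:,:2].round(4).tolist(),np.linalg.norm(p[0]-p[1]).round(4),np.linalg.norm(p[2]-p[3]).round(4))
# tab top faces: y-extents, hub midpoint
print("tabs",plane("wrist",[(182.9,132.7),(254,131.9)],.1705,o))
ym,_=blobs(im,"yellow",40);c=max(cv2.findContours(ym,0,1)[0],key=cv2.contourArea)
print("disc rough",plane("wrist",[(231,233)],.133,o))
# tri handle with wrist rows & top
t0=cv2.imread("pics/top0.png")[:,:,::-1].copy()
for y in range(172,207,2): print(y,[tuple(int(v) for v in t0[y,x]) for x in (223,226,229,232)])
E
```

```text
[(np.int32(3073), array([380.3, 266. ]), [364, 221, 37, 98])]
218 [(np.uint8(19), np.uint8(50), np.uint8(95)), (np.uint8(101), np.uint8(98), np.uint8(93)), (np.uint8(220), np.uint8(212), np.uint8(207)), (np.uint8(192), np.uint8(191), np.uint8(185)), (np.uint8(193), np.uint8(191), np.uint8(186))]
224 [(np.uint8(18), np.uint8(50), np.uint8(94)), (np.uint8(11), np.uint8(40), np.uint8(80)), (np.uint8(15), np.uint8(45), np.uint8(86)), (np.uint8(8), np.uint8(43), np.uint8(82)), (np.uint8(191), np.uint8(190), np.uint8(185))]
230 [(np.uint8(95), np.uint8(90), np.uint8(86)), (np.uint8(18), np.uint8(42), np.uint8(81)), (np.uint8(21), np.uint8(75), np.uint8(140)), (np.uint8(21), np.uint8(73), np.uint8(140)), (np.uint8(20), np.uint8(71), np.uint8(135))]
240 [(np.uint8(93), np.uint8(87), np.uint8(85)), (np.uint8(21), np.uint8(43), np.uint8(79)), (np.uint8(50), np.uint8(107), np.uint8(177)), (np.uint8(44), np.uint8(102), np.uint8(174)), (np.uint8(31), np.uint8(90), np.uint8(161))]
270 [(np.uint8(15), np.uint8(42), np.uint8(78)), (np.uint8(17), np.uint8(44), np.uint8(82)), (np.uint8(39), np.uint8(1
[... 2027 characters left out ...]
76, 128), (30, 70, 123), (77, 75, 74)]
188 [(72, 85, 115), (44, 77, 129), (42, 78, 130), (71, 72, 70)]
190 [(86, 94, 117), (45, 78, 129), (49, 80, 132), (76, 73, 74)]
192 [(94, 103, 118), (41, 76, 128), (49, 81, 131), (77, 73, 76)]
194 [(103, 109, 117), (49, 82, 132), (42, 76, 128), (74, 73, 73)]
196 [(122, 124, 125), (34, 52, 89), (26, 55, 92), (64, 65, 69)]
198 [(145, 145, 142), (130, 127, 127), (35, 41, 65), (78, 75, 78)]
200 [(144, 145, 142), (172, 172, 167), (42, 48, 65), (162, 159, 156)]
202 [(148, 146, 146), (142, 141, 136), (60, 79, 108), (90, 89, 91)]
204 [(145, 145, 143), (71, 70, 67), (76, 76, 74), (40, 48, 66)]
206 [(145, 147, 146), (151, 149, 145), (77, 75, 73), (117, 117, 118)]
```

Call:
{"op": "send_rows", "data": {
  "linear": [
    [-0.02,0.036,0],
    [-0.02,0.036,0],
    [0,0,0.03],
    [0,0,0.03],
    [0,0,0.008],
    [0,0,0.004],
    [0,0,0.004],
    [0,0,0.004]
  ],
  "twist": [
    [0,0,0],
    [0,0,0],
    [0,0,0],
    [0,0,0],
    [0,0,0],
    [0,0,0],
    [0,0,0],
    [0,0,0]
  ],
  "gripper": [0,0,0,0,0,0,0,0]
}}

```text
time: 3.2
ee_pos: [0.6025, 0.0793, 0.2213]
tcp_rot: [180.0, 0.1, -174.6]
wrist_force: [-0.8, -0.3, 2.9]
opening: -0.0
grasp_force: 1.3
```

```bash
python3 - <<'E'
from h import *
o=bot.get_obs(); print({k:o[k] for k in ("ee_pos","tcp_rot","wrist_force","torque")})
im=camera("wrist");cv2.imwrite("pics/w2.png",im[:,:,::-1])
E
```

```text
{'ee_pos': array([0.60250189, 0.07934397, 0.22132416]), 'tcp_rot': array([ 1.79999076e+02,  1.03453625e-01, -1.74562257e+02]), 'wrist_force': array([-0.75225014, -0.31486809,  2.93877381]), 'torque': array([-0.09001239,  0.04424901, -0.01523861])}
```

View pics/w2.png

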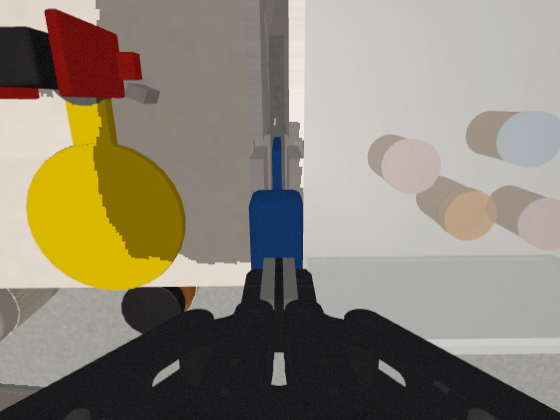

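The fingertips sit centred on the bar, which is at (276,225), and the 2.9 N reading means contact. I'll keep pushing down.

Call:
{"op": "send_rows", "data": {
  "linear": [
    [0,0,0.005],
    [0,0,0.005],
    [0,0,0.004],
    [0,0,0.004],
    [0,0,0.003],
    [0,0,0.001]
  ],
  "twist": [
    [0,0,0],
    [0,0,0],
    [0,0,0],
    [0,0,0],
    [0,0,0],
    [0,0,0]
  ],
  "gripper": [0,0,0,0,0,0]
}}

```text
time: 4.0
ee_pos: [0.6021, 0.0795, 0.198]
tcp_rot: [180.0, -0.0, -174.5]
wrist_force: [1.5, -0.5, 2.4]
opening: -0.0003
grasp_force: 1.1
```

Call:
{"op": "send_rows", "data": {
  "linear": [
    [0,0,0.001],
    [0,0,0.001],
    [0,0,0]
  ],
  "twist": [
    [0,0,0],
    [0,0,0],
    [0,0,0]
  ],
  "gripper": [0,0,0]
}}

```text
time: 4.38
ee_pos: [0.6021, 0.0794, 0.1971]
tcp_rot: [180.0, 0.0, -174.5]
wrist_force: [-0.2, -0.7, 7.2]
opening: -0.0001
grasp_force: 3.2
```

Call:
{"op": "send_rows", "data": {
  "linear": [
    [0,0,0.001],
    [0,0,0.0005],
    [0,0,0]
  ],
  "twist": [
    [0,0,0],
    [0,0,0],
    [0,0,0]
  ],
  "gripper": [0,0,0]
}}

```text
time: 4.75
ee_pos: [0.6021, 0.0795, 0.197]
tcp_rot: [180.0, 0.1, -174.5]
wrist_force: [-2.9, -1.1, 14.4]
opening: 0.0001
grasp_force: 7.3
```

Call:
{"op": "send_rows", "data": {
  "linear": [
    [0,0,-0.02],
    [0,0,-0.055],
    [0.023,-0.04,0],
    [0.023,-0.04,0],
    [0.023,-0.039,0],
    [0,0,0]
  ],
  "twist": [
    [0,0,0],
    [0,0,0],
    [0,0,0],
    [0,0,0],
    [0,0,0],
    [0,0,0]
  ],
  "gripper": [0,0,100,100,100,100]
}}

```text
time: 5.5
ee_pos: [0.5435, -0.0476, 0.27]
tcp_rot: [-180.0, -0.0, -174.7]
wrist_force: [-0.4, 1.0, 0.2]
opening: 0.072
grasp_force: 0.0
```

```bash
python3 - <<'E'
from h import *
o=bot.get_obs(); print({k:o[k] for k in ("ee_pos","tcp_rot","wrist_force","opening")})
im=camera("wrist");cv2.imwrite("pics/w3.png",im[:,:,::-1])
m,b=blobs(im,"red",40);print(b)
print(blobs(im,"yellow",40)[1])
E
```

```text
{'ee_pos': array([ 0.54351158, -0.04762067,  0.27000032]), 'tcp_rot': array([-1.79998494e+02, -2.89733378e-02, -1.74716551e+02]), 'wrist_force': array([-0.38210221,  1.02247168,  0.20334263]), 'opening': 0.07204848299249554}
[(np.int32(962), array([245.5, 183. ]), [234, 153, 21, 64]), (np.int32(1009), array([322., 182.]), [313, 152, 21, 64]), (np.int32(2546), array([ 68.3, 295.9]), [38, 269, 62, 55])]
[(np.int32(10921), array([284.3, 274.1]), [225, 206, 120, 127])]
```

View pics/w3.png

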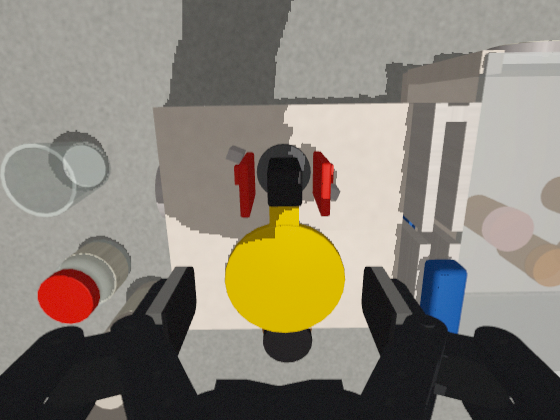

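The tabs are at (245,183) and (322,182), the core at (285,182) and the disc centre at about (285,275). The open pads straddle them.

```bash
python3 - <<'E'
from h import *
o=bot.get_obs()
im=cv2.imread("pics/w3.png")[:,:,::-1].copy()
m,b=blobs(im,"red",40,(220,140,350,225))
for k in b:
    x,y,w,h=k[2];mm=np.zeros_like(m);mm[y:y+h,x:x+w]=m[y:y+h,x:x+w]
    print([ (r,np.flatnonzero(mm[r])[[0,-1]].tolist()) for r in range(y+1,y+h,6)])
for z in(.165,.18,.1925): print(z,plane("wrist",[(283.7,182.5),(283.7,184)],z,o)[:,:2].round(4).tolist())
ym,_=blobs(im,"yellow",40,(200,225,360,340));c=max(cv2.findContours(ym,0,1)[0],key=cv2.contourArea)
e=cv2.fitEllipse(c);print(e)
d=plane("wrist",[e[0]],.132,o)[0];a=np.radians(5.5);print("disc",d,"hub",d[:2]-.095*np.array([np.cos(a),np.sin(a)]))
E
```

```text
[(154, [246, 253]), (160, [242, 253]), (166, [234, 253]), (172, [234, 254]), (178, [235, 254]), (184, [235, 254]), (190, [239, 254]), (196, [240, 254]), (202, [240, 252]), (208, [240, 251]), (214, [241, 249])]
[(153, [313, 321]), (159, [313, 326]), (165, [313, 332]), (171, [313, 333]), (177, [313, 332]), (183, [313, 330]), (189, [313, 330]), (195, [314, 329]), (201, [316, 329]), (207, [318, 329]), (213, [321, 329])]
0.165 [[0.5197, -0.0453], [0.5208, -0.0452]]
0.18 [[0.5164, -0.0459], [0.5174, -0.0458]]
0.1925 [[0.5137, -0.0464], [0.5146, -0.0463]]
((284.3559875488281, 277.3476257324219), (108.91333770751953, 119.24212646484375), 89.73572540283203)
disc [ 0.60912409 -0.0355334   0.132     ] hub [ 0.51456145 -0.04463874]
```

Call:
{"op": "send_rows", "data": {
  "linear": [
    [0.026,0.0044,0],
    [0,0,0.03],
    [0,0,0.03],
    [0,0,0.02],
    [0,0,0.013],
    [0,0,0]
  ],
  "twist": [
    [0,0,-0.07],
    [0,0,0],
    [0,0,0],
    [0,0,0],
    [0,0,0],
    [0,0,0]
  ],
  "gripper": [100,100,100,100,100,100]
}}

```text
time: 6.3
ee_pos: [0.5183, -0.0431, 0.176]
tcp_rot: [180.0, -0.1, -173.8]
wrist_force: [-0.2, -0.2, 0.2]
opening: 0.0856
grasp_force: 0.0
```

Call:
{"op": "send_rows", "data": {
  "linear": [
    [0,0,0],
    [0,0,0],
    [0,0,0],
    [0,0,0],
    [0,0,0],
    [0,0,0]
  ],
  "twist": [
    [0,0,0],
    [0,0,0],
    [0,0,0],
    [0,0,0],
    [0,0,0],
    [0,0,0]
  ],
  "gripper": [60,50,40,40,40,40],
  "grip_force": 30
}}

```text
time: 7.05
ee_pos: [0.5194, -0.0457, 0.1793]
tcp_rot: [-179.7, 0.2, -173.9]
wrist_force: [-1.3, -11.4, 11.6]
opening: 0.0384
grasp_force: 31.0
```

```bash
python3 - <<'E'
from h import *
o=bot.get_obs(); print({k:o[k] for k in ("ee_pos","tcp_rot","wrist_force","torque","opening","grasp_force")})
im=camera("wrist");cv2.imwrite("pics/w4.png",im[:,:,::-1])
E
```

```text
{'ee_pos': array([ 0.51935546, -0.04565858,  0.17931951]), 'tcp_rot': array([-179.73119001,    0.20666766, -173.92857544]), 'wrist_force': array([ -1.33916192, -11.42779438,  11.60911336]), 'torque': array([-2.2936741 ,  0.26556403,  0.05294539]), 'opening': 0.038379032325820676, 'grasp_force': 31.040446758270264}
```

View pics/w4.png

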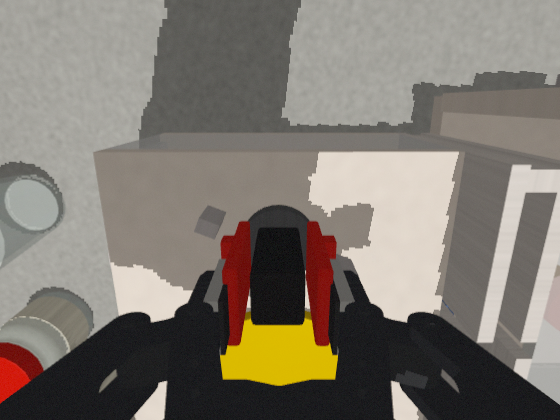

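Both tabs are pressed against the core, with red touching black at (240,285) and (318,285), and the pads are gripping. I'll relax the offset and start turning.

Call:
{"op": "send_rows", "data": {
  "linear": [
    [0,-0.0025,-0.003],
    [0,0,0],
    [0,0,0],
    [0,0,0],
    [0,0,0],
    [0,0,0]
  ],
  "twist": [
    [0,0,0],
    [0,0,0.2],
    [0,0,0.3],
    [0,0,0.4],
    [0,0,0.4],
    [0,0,0.4]
  ],
  "gripper": [40,40,40,40,40,40]
}}

```text
time: 7.85
ee_pos: [0.5192, -0.0461, 0.1797]
tcp_rot: [180.0, 0.0, 169.0]
wrist_force: [4.1, -0.8, -3.1]
opening: 0.0378
grasp_force: 34.3
```

Call:
{"op": "send_rows", "data": {
  "linear": [
    [0,0,0],
    [0,0,0],
    [0,0,0],
    [0,0,0],
    [0,0,0],
    [0,0,0]
  ],
  "twist": [
    [0,0,0.5],
    [0,0,0.5],
    [0,0,0.5],
    [0,0,0.5],
    [0,0,0.5],
    [0,0,0]
  ],
  "gripper": [40,40,40,40,40,40]
}}

```text
time: 8.6
ee_pos: [0.5192, -0.0461, 0.1798]
tcp_rot: [180.0, 0.0, 144.2]
wrist_force: [6.4, -1.0, -4.3]
opening: 0.0376
grasp_force: 34.2
```

```bash
python3 - <<'E'
from h import *
o=bot.get_obs(); print({k:o[k] for k in ("q","ee_pos","tcp_rot","wrist_force","torque","opening","grasp_force")})
im=camera("wrist");cv2.imwrite("pics/w5.png",im[:,:,::-1])
E
```

```text
{'q': array([-5.08070295e+00,  1.51058033e-01, -2.18096075e+00,  8.76254961e+01,
        1.20459731e-02,  3.07641122e+01]), 'ee_pos': array([ 0.51921178, -0.04610496,  0.1797587 ]), 'tcp_rot': array([1.79967918e+02, 3.03450744e-02, 1.44155181e+02]), 'wrist_force': array([ 6.42158186, -0.98471381, -4.29232209]), 'torque': array([ 0.05864562, -1.19281442, -0.15773402]), 'opening': 0.03763519583172449, 'grasp_force': 34.17315065860748}
```

View pics/w5.png

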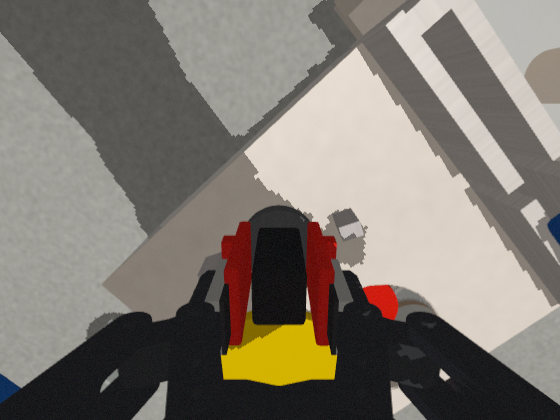

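The hatch is turning with the tool, by about 42° so far: the yellow arm stays aligned at (280,350) and the box appears rotated. I'll carry on to about 75°.

Call:
{"op": "send_rows", "data": {
  "linear": [
    [0,0,0],
    [0,0,0],
    [0,0,0],
    [0,0,0],
    [0,0,0],
    [0,0,0],
    [0,0,0],
    [0,0,0]
  ],
  "twist": [
    [0,0,0.5],
    [0,0,0.5],
    [0,0,0.5],
    [0,0,0.5],
    [0,0,0.5],
    [0,0,0.5],
    [0,0,0.3],
    [0,0,0]
  ],
  "gripper": [40,40,40,40,40,40,40,40]
}}

```text
time: 9.65
ee_pos: [0.5193, -0.0461, 0.1797]
tcp_rot: [179.9, 0.0, 111.2]
wrist_force: [6.0, -0.6, -4.2]
opening: 0.0377
grasp_force: 34.1
```

Call:
{"op": "send_rows", "data": {
  "linear": [
    [0,0,0],
    [0,0,0],
    [0,0,0],
    [0,0,0],
    [0,0,0],
    [0,0,-0.01],
    [0,0,-0.03],
    [0,0,-0.06]
  ],
  "twist": [
    [0,0,0],
    [0,0,0],
    [0,0,0],
    [0,0,0],
    [0,0,0],
    [0,0,0],
    [0,0,0],
    [0,0,0]
  ],
  "gripper": [60,75,90,100,100,100,100,100]
}}

```text
time: 10.65
ee_pos: [0.5179, -0.0461, 0.2796]
tcp_rot: [-179.8, -0.1, 111.2]
wrist_force: [0.9, 0.5, 0.7]
opening: 0.0853
grasp_force: 0.0
```

Call:
{"op": "send_rows", "data": {
  "linear": [
    [0,0,-0.05],
    [0,0,-0.05],
    [0.05,0,0],
    [0.05,0,0],
    [0.05,0,0],
    [0,0,0]
  ],
  "twist": [
    [0,0,0],
    [0,0,0],
    [0,0,0],
    [0,0,0],
    [0,0,0],
    [0,0,0]
  ],
  "gripper": [100,100,100,100,100,100]
}}

```text
time: 11.4
ee_pos: [0.4635, 0.096, 0.3809]
tcp_rot: [179.9, -0.0, 111.4]
wrist_force: [0.3, -0.3, -0.5]
opening: 0.0852
grasp_force: 0.0
```

```bash
python3 - <<'E'
from h import *
o=bot.get_obs(); print({k:o[k] for k in ("time","ee_pos","tcp_rot","wrist_force","opening","grasp_force")})
im={}
for n in("top","scene","wrist"):
    im[n]=camera(n)
    for c in("blue","yellow","red"):
        print(n,c,blobs(im[n],c,20)[1])
a=im["top"][120:260,180:420];b=im["scene"][130:320,160:480]
a=cv2.resize(a,(780,455));a=a[:300] if 0 else a
cv2.imwrite("pics/fin.png",np.vstack([cv2.resize(im["top"][130:250,190:410],(550,300)),cv2.resize(im["scene"][140:310,170:480],(550,300))])[:,:,::-1])
E
```

```text
{'time': 11.4, 'ee_pos': array([0.46345097, 0.09596874, 0.38093742]), 'tcp_rot': array([ 1.79917951e+02, -5.80824628e-03,  1.11392289e+02]), 'wrist_force': array([ 0.3095446 , -0.27550954, -0.51688632]), 'opening': 0.08521204073413584, 'grasp_force': 0.0}
top blue [(np.int32(915), array([87.7, 84.7]), [54, 57, 56, 46]), (np.int32(162), array([227.7, 186.9]), [224, 176, 9, 23]), (np.int32(679), array([386.7, 218.7]), [374, 197, 27, 44]), (np.int32(967), array([550.5, 367.5]), [533, 337, 27, 62]), (np.int32(20), array([538.7, 381.2]), [535, 377, 7, 10]), (np.int32(35), array([537.7, 391.3]), [532, 388, 12, 9])]
top yellow [(np.int32(1144), array([473.3, 192.1]), [430, 157, 72, 61]), (np.int32(914), array([295.6, 204.5]), [273, 188, 41, 33])]
top red [(np.int32(225), array([332. , 167.5]), [324, 160, 17, 16]), (np.int32(182), array([265.4, 187.3]), [258, 180, 15, 16]), (np.int32(25), array([265.3, 205.6]), [261, 204, 10, 5]), (np.int32(23), array([271.5, 221.1]), [267, 219, 10, 5]), (np.int32(208), array([506.2, 300.1]), [499, 292, 16, 17])]
scene blue [(np.int32(296), array([339.6, 194
[... 276 characters left out ...]
 0, 33, 6]), (np.int32(24), array([  1.2, 113.5]), [0, 110, 4, 8]), (np.int32(150), array([274.5, 169.7]), [270, 161, 13, 23]), (np.int32(274), array([286.1, 183.9]), [280, 172, 14, 26]), (np.int32(113), array([289.6, 226. ]), [280, 222, 20, 8]), (np.int32(452), array([197.8, 256.4]), [185, 246, 26, 22])]
wrist blue [(np.int32(1698), array([395.6, 242.5]), [360, 223, 73, 40])]
wrist yellow [(np.int32(3786), array([278.5, 356.1]), [239, 323, 79, 63])]
wrist red [(np.int32(31), array([266.4,   2.2]), [264, 0, 6, 6]), (np.int32(804), array([345.5, 293.3]), [327, 280, 36, 28]), (np.int32(413), array([255.4, 308.9]), [248, 286, 13, 52]), (np.int32(414), array([302.1, 308.6]), [297, 286, 13, 52])]
```

View pics/fin.png

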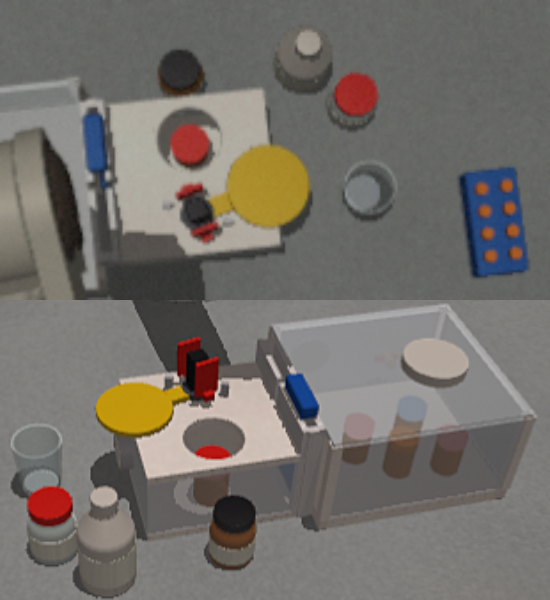

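The picture shows the port fully uncovered at (190,140), the disc swung aside at (268,185) and the handle seated. The bystanders are in place and the arm is clear.

```bash
python3 -c "
from workcell import ticket
print(ticket.job_done())"
```

```text
the job is handed in; nothing more can be done
None
```

I pushed the gate 24 mm down to its stop and held it there at 14 N, then turned the hatch clockwise to about 1.3 rad so the port is fully uncovered, and handed the job in at about 11.5 s with the bystanders in place and the arm clear.

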